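# Make up two power-supply kits

## Task

Make up two kits from the loose parts on the bench: into the three-compartment tray put one power module, the heat sink and the capacitor, and into the two-compartment tray put the other power module and the transformer. Stand each part upright on the floor of a compartment of its own (any compartment of the right tray), setting it down rather than dropping it. Leave the spare ring choke and the screwdriver where they lie.

Things in the scene. Friction and masses are not known exactly. Their poses are not given: they have to be found in the camera images.
- module1_mid (a point): one of two alike power modules: plain black rounded block 36 x 50 x 56 mm high, thin grey seam line, small grey socket on top, about 0.15 kg. Point: its centre, 28 mm above its underside. Its x axis is across the 36 mm, y along the length, z up. It stands upright on the bench; a half turn about z makes no difference. Grip it across the 36 mm, in the upper half if the fingertips are to stay above the tray walls.
- module2_mid (a point): one of two alike power modules: plain black rounded block 36 x 50 x 56 mm high, thin grey seam line, small grey socket on top, about 0.15 kg. Point: its centre, 28 mm above its underside. Its x axis is across the 36 mm, y along the length, z up. It stands upright on the bench; a half turn about z makes no difference. Grip it across the 36 mm, in the upper half if the fingertips are to stay above the tray walls.
- heatsink_mid (a point): bare aluminium heat sink with seven upright fins (a double comb seen from above), 36 x 50 x 52 mm high, about 0.14 kg. Point: its centre, 26 mm above its underside. Its x axis is across the 36 mm, y along the length, z up. It stands upright on the bench; a half turn about z makes no difference. Grip it across the 36 mm, in the upper half if the fingertips are to stay above the tray walls.
- capacitor_mid (a point): upright round can capacitor, grey sleeve with an aluminium top, 35 mm diameter, 60 mm high, about 0.09 kg. Point: its centre, 30 mm above its underside; z up along the can. Grip it across the diameter, in the upper half.
- transformer_mid (a point): small transformer: dark core frame round a copper winding that bulges on both sides, 36 (over the winding) x 48 x 54 mm high, about 0.2 kg; as a solid it is a plain block of that size. Point: its centre, 27 mm above its underside. Its x axis is across the 36 mm, y along the length, z up. It stands upright on the bench; a half turn about z makes no difference. Grip it across the 36 mm, in the upper half if the fingertips are to stay above the tray walls.
- tray3: fixed shallow open cardboard kit tray with a single row of 3 equal compartments; outside 60 x 214 mm and 10 mm high. Origin: centre of its underside, on the bench; y runs along the row, z up. Compartments are 66 mm along y by 52 mm along x inside, centred at x = 0, y = -70, 0 and +70 mm; floor 3 mm thick, all outer walls and dividers 4 mm thick and 10 mm high over the bench. Lies turned up to 0.3 rad; the two trays may change sides.
- tray2: fixed shallow open cardboard kit tray with a single row of 2 equal compartments; outside 60 x 144 mm and 10 mm high. Origin: centre of its underside, on the bench; y runs along the row, z up. Compartments are 66 mm along y by 52 mm along x inside, centred at x = 0, y = -35 and +35 mm; floor 3 mm thick, all outer walls and dividers 4 mm thick and 10 mm high over the bench. Lies turned up to 0.3 rad; the two trays may change sides.
- choke_mid (a point): spare ring choke lying flat among the stock: copper ring, 40 mm outside diameter, 18 mm hole, 18 mm high; not part of any kit, to be left where it lies. Point: its centre.
- screwdriver_grip (a point): loose screwdriver with black handle, 180 mm long, lying on the bench beyond the trays; to be left where it lies. Point: middle of its handle; x towards the tip.
There are look-alikes about, which are no part of the job. What is shaped like the part that bears capacitor_mid but green is not meant.

How it is judged (in metres and radians):
At the end, for the whole second after the job is handed in: Heat sink, capacitor and a power module in the 3-compartment tray, transformer and the other module in the 2-compartment tray; centres within 15 mm of the row's centre line, seated within 4 mm, upright within 0.1 rad, at rest; choke and screwdriver moved under 15 mm (x of heatsink_mid in the frame of tray3 between -0.015 and 0.015 m and y of heatsink_mid in the frame of tray3 between -0.107 and 0.107 m and z of heatsink_mid in the frame of tray3 between 0.025 and 0.033 m and x of capacitor_mid in the frame of tray3 between -0.015 and 0.015 m and y of capacitor_mid in the frame of tray3 between -0.107 and 0.107 m and z of capacitor_mid in the frame of tray3 between 0.029 and 0.037 m and x of transformer_mid in the frame of tray2 between -0.015 and 0.015 m and y of transformer_mid in the frame of tray2 between -0.072 and 0.072 m and z of transformer_mid in the frame of tray2 between 0.026 and 0.034 m and (((x of module1_mid in the frame of tray3 between -0.015 and 0.015 m and y of module1_mid in the frame of tray3 between -0.107 and 0.107 m and z of module1_mid in the frame of tray3 between 0.027 and 0.035 m) and (x of module2_mid in the frame of tray2 between -0.015 and 0.015 m and y of module2_mid in the frame of tray2 between -0.072 and 0.072 m and z of module2_mid in the frame of tray2 between 0.027 and 0.035 m)) or ((x of module2_mid in the frame of tray3 between -0.015 and 0.015 m and y of module2_mid in the frame of tray3 between -0.107 and 0.107 m and z of module2_mid in the frame of tray3 between 0.027 and 0.035 m) and (x of module1_mid in the frame of tray2 between -0.015 and 0.015 m and y of module1_mid in the frame of tray2 between -0.072 and 0.072 m and z of module1_mid in the frame of tray2 between 0.027 and 0.035 m))) and angle between each of module1_mid, module2_mid, heatsink_mid, capacitor_mid, transformer_mid's own z axis and vertical below 0.1 rad and linear speed of each of module1, module2, heatsink, capacitor, transformer below 0.02 m/s and distance of each of choke_mid, screwdriver_grip from where it was at the start of the episode below 0.015 m); the robot touches nothing.
It fails at once if a part was dropped or slammed into a tray (faster than 0.6 m/s within 20 mm of the bench) (((horizontal distance between module1_mid and tray3 below 0.11 m or horizontal distance between module1_mid and tray2 below 0.075 m) and height (world z) of module1_mid below 0.048 m and linear speed of module1 above 0.6 m/s) or ((horizontal distance between module2_mid and tray3 below 0.11 m or horizontal distance between module2_mid and tray2 below 0.075 m) and height (world z) of module2_mid below 0.048 m and linear speed of module2 above 0.6 m/s) or ((horizontal distance between heatsink_mid and tray3 below 0.11 m or horizontal distance between heatsink_mid and tray2 below 0.075 m) and height (world z) of heatsink_mid below 0.046 m and linear speed of heatsink above 0.6 m/s) or ((horizontal distance between capacitor_mid and tray3 below 0.11 m or horizontal distance between capacitor_mid and tray2 below 0.075 m) and height (world z) of capacitor_mid below 0.05 m and linear speed of capacitor above 0.6 m/s) or ((horizontal distance between transformer_mid and tray3 below 0.11 m or horizontal distance between transformer_mid and tray2 below 0.075 m) and height (world z) of transformer_mid below 0.047 m and linear speed of transformer above 0.6 m/s)).
It fails at once if the spare choke was disturbed (moved over 15 mm) (distance of choke_mid from where it was at the start of the episode above 0.015 m).
It fails at once if the screwdriver was disturbed (moved over 15 mm) (distance of screwdriver_grip from where it was at the start of the episode above 0.015 m).
It also fails if it takes over 128 s, if anything falls off the work surface, if the arm or the gripper's body presses on something with over 40 N, if the wrist force passes 120 N, or if a joint passes its speed limit or range.

## Robot

A 6-joint arm with a two-finger parallel gripper is mounted at the origin on the work surface. World frame = base frame: x ahead of the robot, y to its left, z up, the work surface at z = 0. Lengths are in m, angles in degrees, forces in N, time in s.
With the tool pointing down it reaches from about 0.25 to 0.725 m from the base axis. Payload 4 kg.
Tool frame: the origin (TCP) lies at the very end of the fingers, on their centre line; the grasp point (between the pads) lies 19 mm behind it; z points along the fingers, y is the line along which they close (so a half turn about z gives the same grasp; the last joint's range is limited). The gripper opens to 85 mm and grips with 20 to 120 N. Pads are 22 mm wide; open, the fingers measure 114 mm over their backs; the gripper's body (76 mm by 85 mm) begins 54 mm behind the grasp point. The pads swing forward as they close: fully open they stand 13 mm farther back than shut.
Start: joints at [66.005, 13.785, 0.286, 76.501, 0, 90], TCP at [0.203, 0.457, 0.231] pointing down, gripper open.
Joint ranges: [-155.79, 155.79], [-60.16, 107.12], [-62.33, 73.08], [-114, 123.19], [-81.49, 82.49], [-180, 180]. Speed limits (degrees/s): [159.86, 159.86, 180, 180, 180, 180].

## Interface

Orientations are given as [roll, pitch, yaw] about the fixed x, y, z axes, in that order (R = Rz(yaw) Ry(pitch) Rx(roll)).
In Python, from cell import r gives the robot as it stands. The module is installed in compiled form; this text tells all that it offers.
- The arm moves only by the shell command python3 -m inch 'ROWS' [FORCE]. ROWS is JSON, a list of rows, each a list of 5 numbers: the shift along the tool's x, y, z in cm, then the turn about the tool's z in degrees, then the closure in counts, from 0 (fully open) to 255 (shut). In form: [[tx, ty, tz, yaw, hand], ...]. A call has 1 to 12 rows; each row is the pose to reach, as a shift and turn from the pose commanded when the call began, along the tool's axes at that moment; what a row does not reach only later rows make up. A row lasts 1/10 s, in which the tool goes at most 50 mm and 8.59 degrees, less where a joint would pass 70% of its speed; a pose out of reach is approached as far as the arm can. A call with a gripper value outside its range is refused whole. The fingers move at their own pace and stop on an object; FORCE is the grip in N (left out, the last holds). Time passes only in rows, so rows that repeat a pose let the fingers close. It gives the time, the measured TCP pose, the force, the opening and the grip force at its end, in the units of the state.
- r.state(): the state, without advancing time (a new reading comes with each control period).
- r.grab_frame(name): name is "scene" or "top" or "wrist"; returns (picture, depth): 400x640x3 uint8, blue, green, red; 400x640 float32, m along the optical axis (not along the pixel's ray), 0 where there is no reading.
- r.camera_model(name): a dict with "mtx" (3x3 intrinsics, pixels), "world_to_cam" (4x4, takes a point from world to camera coordinates). Camera axes: x right, y down, z forward; pixel columns grow to the right and rows downward; lengths in m; the calibration is good to about 2 mm. A picture is of the moment at which its call begins: read the wrist's pose just before it. camera_model takes no time and is no camera call; for the wrist camera it gives the pose at the moment of the call.
- r.job_done(): hands the job in; it is judged then, once.
The state is a dict: "t": time; "qpos": joint angles; "joint_velocities": joint speeds; "tau": joint torques, N m; "tcp_pos": TCP position; "tcp_rot": TCP orientation; "ft_force": force on the tool from outside, world axes, zero at the start; "wrist_torque": the same for the moment, N m; "grip_width": opening from 0.0 (shut) to 1.0 (fully open); "finger_force": force on a finger pad.
Only numpy, scipy, OpenCV 4.12 (cv2) and the standard library are available. Lean on these libraries where they do the work, as an engineer would, in place of code of your own. Each camera call takes 0.05 s, during which the arm holds its last target. There are 200 camera calls.

## Working session

There is one attempt and no reset: what is moved stays moved. The work goes in short steps, Python scripts to look and compute and a shell command to move; the robot and the scene stay as the last step left them, time stands still between calls to the robot, and variables do not carry over. Pictures are saved under pics/ and viewed, at most 14 in all, crops included, and the job is handed in when it is done.

```bash
mkdir -p pics; ls; python3 - <<'E'
from cell import r
import cv2,numpy as np
for n in("top","scene"):
    im,d=r.grab_frame(n); m=r.camera_model(n)
    cv2.imwrite(f"pics/{n}0.png",im); np.savez(f"pics/{n}0.npz",im=im,d=d,K=m["mtx"],T=m["world_to_cam"])
    print(n,np.round(m["mtx"],1).tolist(),np.round(m["world_to_cam"],3).tolist())
s=r.state();print(s)
E
```

```text
pics
top [[360.8, 0.0, 324.4], [0.0, 360.8, 197.9], [0.0, 0.0, 1.0]] [[0.024, -1.0, 0.009, -0.027], [-0.999, -0.024, -0.024, 0.559], [0.024, -0.008, -1.0, 0.753], [0.0, 0.0, 0.0, 1.0]]
scene [[361.6, 0.0, 321.0], [0.0, 361.6, 209.3], [0.0, 0.0, 1.0]] [[-0.333, 0.943, -0.007, 0.178], [0.764, 0.266, -0.588, -0.413], [-0.553, -0.201, -0.809, 1.279], [0.0, 0.0, 0.0, 1.0]]
{'t': 0.1, 'qpos': array([ 6.60030200e+01,  1.38279679e+01,  2.21709150e-01,  7.65002859e+01,
       -5.85485332e-04,  8.99997183e+01]), 'joint_velocities': array([ 0.0403711 , -0.07215219,  0.16752524, -0.09850204,  0.02642042,
        0.02748658]), 'tau': array([ 8.22284292e-04, -3.73137689e+01,  2.53010327e+01,  1.08638877e-02,
        4.69320651e-05, -2.74421194e-05]), 'tcp_pos': array([0.20312207, 0.45627674, 0.23050305]), 'tcp_rot': array([-1.79893455e+02,  5.84960498e-04,  1.56003303e+02]), 'ft_force': array([-0.6705381 ,  0.88537669, -0.54907763]), 'wrist_torque': array([-0.00208372,  0.02268764,  0.00716788]), 'finger_force': 0.0, 'grip_width': 0.9966918097409989}
```

View pics/top0.png

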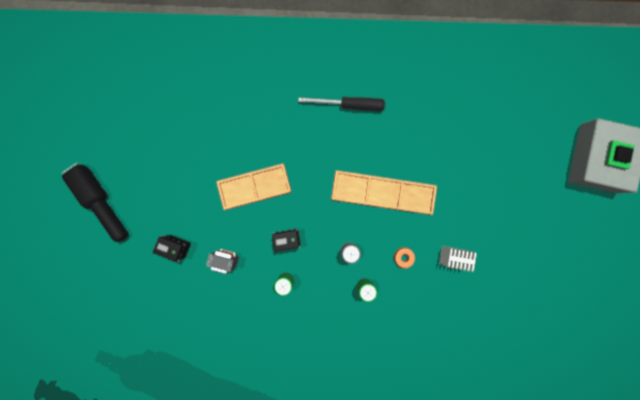

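View pics/scene0.png

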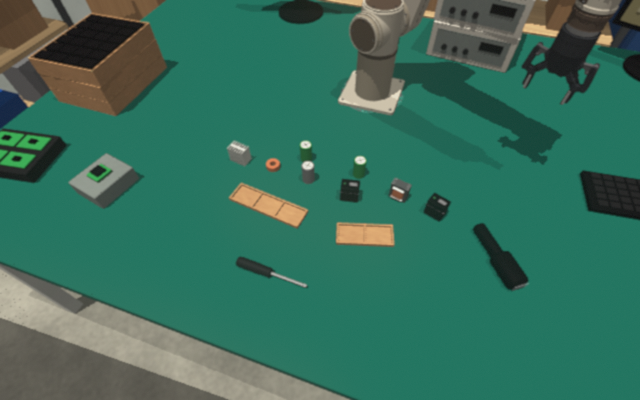

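The top view shows:
- Trays: tray2 at (254,187) and tray3 at (385,192).
- Modules: (172,248) and (286,241).
- Transformer: (222,261).
- Heat sink: (458,259).
- Choke: (404,258).
- Screwdriver: (342,103).
- Can candidates: grey (350,254), green (283,286), green (368,292). The grey-sleeved one fits the capacitor.

The scene view agrees: grey can at (308,172), green cans at (306,150) and (360,166).

```bash
cat > h.py <<'E'
import numpy as np,cv2
def world(d,K,T):
    v,u=np.mgrid[:d.shape[0],:d.shape[1]]
    c=np.stack([(u-K[0,2])/K[0,0]*d,(v-K[1,2])/K[1,1]*d,d],-1)
    Ti=np.linalg.inv(T); return c@Ti[:3,:3].T+Ti[:3,3]
def cast(uv,z,K,T):
    "pixel -> world point on plane z"
    uv=np.atleast_2d(uv).astype(float); Ti=np.linalg.inv(T)
    ray=np.c_[(uv-K[:2,2])/[K[0,0],K[1,1]],np.ones(len(uv))]@Ti[:3,:3].T; o=Ti[:3,3]
    return (o+ray*((z-o[2])/ray[:,2])[:,None])[:,:2]
def rect(p):
    "min-area rectangle of xy points in mm: centre m, short, long, angle (deg) of the long side"
    c,(a,b),t=cv2.minAreaRect((p*1000).astype(np.float32))
    if a>b: a,b,t=b,a,t+90
    else: t=t
    return np.array(c)/1000,a,b,(t+90)%180
E
python3 - <<'E'
from h import *
f=np.load("pics/top0.npz");im,d,K,T=[f[k] for k in("im","d","K","T")]
W=world(d,K,T);hsv=cv2.cvtColor(im,cv2.COLOR_BGR2HSV)
print("bench z",np.median(W[300:340,400:560,2]), "noise",W[300:340,400:560,2].std())
for n,(u,v),h in [("mod172",(172,248),.056),("mod286",(286,241),.056),("trafo",(222,261),.054),("cap",(350,254),.06),("hs",(458,259),.052),("grn1",(283,286),.06),("grn2",(368,292),.06),("choke",(404,258),.018)]:
    m=np.zeros(d.shape,np.uint8); s=24; z=W[v-s:v+s,u-s:u+s,2]; m[v-s:v+s,u-s:u+s]=(z>h*.6)&(d[v-s:v+s,u-s:u+s]>0)
    k,l,st,cc=cv2.connectedComponentsWithStats(m); i=1+np.argmax(st[1:,4]); yx=np.argwhere(l==i)
    hz=np.percentile(W[l==i][:,2],90); print(n,np.round(cc[i]),"h",hz.round(4),"hsv",np.median(hsv[l==i],0),*rect(cast(yx[:,::-1],h,K,T)),len(yx))
m=cv2.inRange(hsv,(8,60,120),(25,255,255)); 
k,l,st,cc=cv2.connectedComponentsWithStats(cv2.morphologyEx(m,cv2.MORPH_CLOSE,np.ones((5,5))))
for i in range(1,k):
    if st[i,4]>800: print("tray",cc[i],*rect(cast(np.argwhere(l==i)[:,::-1],.010,K,T)))
E
```

```text
bench z -0.00016526103008346338 noise 0.04873836513067889
mod172 [169. 248.] h 0.0572 hsv [100.   8.  46.] [0.45337308 0.28818518] 40.267730712890625 55.90391159057617 70.32125854492188 576
mod286 [286. 240.] h 0.0574 hsv [90.  5. 61.] [0.4742908  0.06085516] 36.67382049560547 51.189754486083984 100.7729082107544 487
trafo [221. 261.] h 0.055 hsv [ 90.  10. 125.] [0.43006833 0.1868064 ] 37.77779769897461 51.69025802612305 76.0666732788086 455
cap [350. 253.] h 0.0616 hsv [ 90.   4. 241.] [ 0.45175681 -0.06679897] 33.190147399902344 34.99944305419922 1.281000018119812 266
hs [460. 259.] h 0.0525 hsv [ 51.  11. 190.] [ 0.44457709 -0.28382391] 36.762916564941406 57.99306106567383 81.4578857421875 526
grn1 [283. 285.] h 0.0616 hsv [ 73.  10. 239.] [0.38687231 0.0621348 ] 34.330352783203125 36.90582275390625 136.48215103149414 288
grn2 [367. 291.] h 0.0615 hsv [ 69.  18. 236.] [ 0.3797338  -0.10052013] 35.082950592041016 36.77737808227539 1.2191674709320068 293
choke [404. 257.] h 0.0194 hsv [ 13. 145. 243.] [ 0.44069553 -0.1822692 ] 37.11128234863281 39.41140365600586 91.26544272899628 240
tray [253.49877391 186.39823443] [0.57989294 0.13521312] 61.77051544189453 145.27328491210938 106.19191551208496
tray [383.47958501 192.25937082] [ 0.57398218 -0.13762119] 61.54217529296875 214.60614013671875 82.84931945800781
```

```bash
cat >> h.py <<'E'
def go(*targets):
    "targets (x,y,z,yaw): print shift in cm and turn along the current tool axes; yaw is mod 180"
    from cell import r
    s=r.state(); p,y=s["tcp_pos"],s["tcp_rot"][2]; a=np.radians(y)
    print("t %.1f"%s["t"],"pos",p.round(4),"yaw %.1f"%y,"q",s["qpos"].round())
    for t in targets:
        e=np.array(t[:3])-p; dy=(t[3]-y+90)%180-90
        print(t,"->",np.round([100*(e[0]*np.cos(a)+e[1]*np.sin(a)),100*(e[0]*np.sin(a)-e[1]*np.cos(a)),-100*e[2],-dy],2))
E
python3 - <<'E'
from h import *
f=np.load("pics/top0.npz");im,d,K,T=[f[k] for k in("im","d","K","T")]
W=world(d,K,T)
for n,(u,v),h in [("mod172",(172,248),.056),("mod286",(286,241),.056),("trafo",(222,261),.054),("cap",(350,254),.06),("hs",(458,259),.052)]:
    m=np.zeros(d.shape,np.uint8); s=24; z=W[v-s:v+s,u-s:u+s,2]; m[v-s:v+s,u-s:u+s]=(z>h-.005)&(z<h+.006)
    k,l,st,cc=cv2.connectedComponentsWithStats(m); l=m if n=="hs" else (l==1+np.argmax(st[1:,4])); yx=np.argwhere(l>0)
    print(n,*rect(cast(yx[:,::-1],h,K,T)),len(yx))
s=np.load("pics/scene0.npz")["im"][125:225,220:460]; t=im[225:310,140:490]
cv2.imwrite("pics/crop.png",np.vstack([cv2.resize(s,(720,300),interpolation=2),cv2.resize(t,(720,175),interpolation=2)]))
go((.453,.287,.12,70))
E
```

```text
mod172 [0.45245718 0.29147784] 36.029518127441406 50.42076110839844 69.56461334228516 479
mod286 [0.47369479 0.06140333] 35.7076530456543 49.89018630981445 100.77191257476807 460
trafo [0.4276521  0.18880911] 24.950103759765625 48.96700668334961 76.0715103149414 316
cap [ 0.45078857 -0.06682607] 33.05517578125 33.07865524291992 136.18096542358398 244
hs [ 0.44363959 -0.28694574] 35.997745513916016 51.467491149902344 81.2632064819336 307
t 0.1 pos [0.2031 0.4563 0.2305] yaw 156.0 q [66. 14.  0. 77. -0. 90.]
(0.453, 0.287, 0.12, 70) -> [-29.71  -5.3   11.05  86.  ]
```

View pics/crop.png

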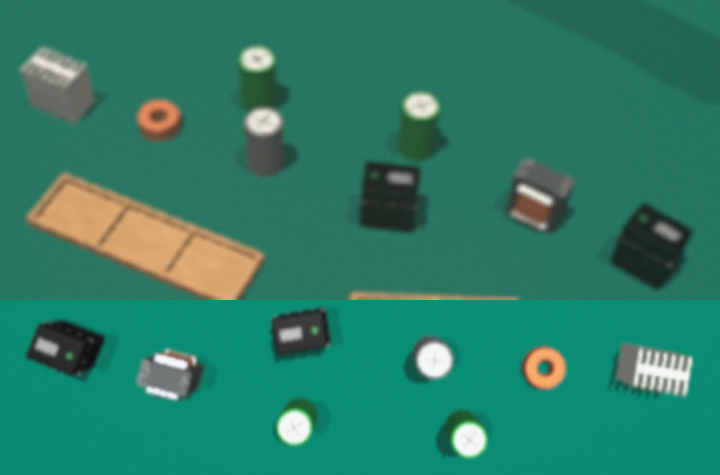

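The grey-sleeved can (crop 433,360 / 265,140) is the capacitor, since the other two are plainly green. The measured tops are 36 x 50 mm, as given. I'll start with the left module.

```bash
python3 -m inch '[[-29.5,-4.9,11,86,0],[-29.5,-4.9,11,86,70],[-29.5,-4.9,11,86,70],[-29.5,-4.9,11,86,70],[-29.5,-4.9,11,86,70],[-29.5,-4.9,11,86,70],[-29.5,-4.9,11,86,70],[-29.5,-4.9,11,86,70],[-29.5,-4.9,11,86,70],[-29.5,-4.9,11,86,70],[-29.5,-4.9,11,86,70],[-29.5,-4.9,11,86,70]]' 40
python3 - <<'E'
from h import *
from cell import r
T=r.camera_model("wrist");im,d=r.grab_frame("wrist");cv2.imwrite("pics/w1.png",im)
print(r.state()["grip_width"]);go((.4525,.2915,.12,69.6),(.4525,.2915,.021,69.6))
E
```

```text
t: 1.3
tcp_pos: [0.4527, 0.2919, 0.1209]
tcp_rot: [-180.0, 0.0, 70.2]
ft_force: [0.7, -0.1, -1.0]
grip_width: 0.729
finger_force: 0.0
0.7274170427225393
t 1.4 pos [0.4527 0.292  0.1211] yaw 70.2 q [ 33.  22.  -5.  63.  -0. 143.]
(0.4525, 0.2915, 0.12, 69.6) -> [-0.05 -0.    0.11  0.56]
(0.4525, 0.2915, 0.021, 69.6) -> [-0.05 -0.   10.01  0.56]
```

View pics/w1.png

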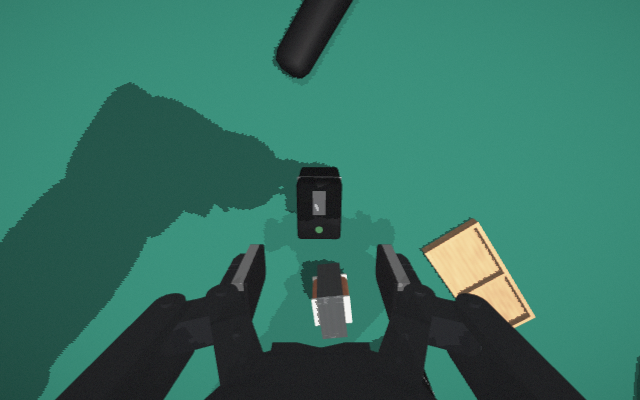

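The wrist view shows the module at (319,203), centred and square between the fingers. Next I descend and grip.

```bash
python3 -m inch '[[0,0,3,0.5,70],[0,0,6,0.5,70],[0,0,8.5,0.5,70],[0,0,10,0.5,70],[0,0,10,0.5,70],[0,0,10,0.5,255],[0,0,10,0.5,255],[0,0,10,0.5,255],[0,0,10,0.5,255],[0,0,10,0.5,255],[0,0,10,0.5,255]]' 40
python3 -m inch '[[0,0,-2,0,255],[0,0,-5,0,255],[0,0,-8,0,255],[0,0,-9,0,255],[0,0,-9,0,255]]'
python3 -c "
from h import go
go((.5701,.1688,.11,106.2),(.5701,.1688,.024,106.2))"
```

```text
t: 2.45
tcp_pos: [0.4538, 0.2927, 0.0225]
tcp_rot: [179.9, -0.1, 69.5]
ft_force: [-0.7, 0.1, 6.4]
grip_width: 0.414
finger_force: 41.7
t: 2.95
tcp_pos: [0.4539, 0.2926, 0.1126]
tcp_rot: [179.9, -0.1, 69.5]
ft_force: [0.0, 0.2, -2.3]
grip_width: 0.417
finger_force: 41.0
t 3.0 pos [0.4539 0.2926 0.1126] yaw 69.5 q [ 33.  23.  -6.  62.  -0. 143.]
(0.5701, 0.1688, 0.11, 106.2) -> [ -7.53  15.22   0.26 -36.69]
(0.5701, 0.1688, 0.024, 106.2) -> [ -7.53  15.22   8.86 -36.69]
```

```bash
python3 -m inch '[[-1.5,3,0,-7,255],[-3.2,6.5,0,-15,255],[-5,10,0,-23,255],[-6.6,13.5,0,-31,255],[-7.5,15.2,0,-36.7,255],[-7.5,15.2,2,-36.7,255],[-7.5,15.2,4.5,-36.7,255],[-7.5,15.2,6.5,-36.7,255],[-7.5,15.2,7.5,-36.7,255],[-7.5,15.2,8,-36.7,255],[-7.5,15.2,8,-36.7,255]]'
python3 -c "
from h import *
from cell import r
go((.5701,.1688,.0255,106.2))
im,d=r.grab_frame('wrist');cv2.imwrite('pics/w2.png',im)"
```

```text
t: 4.05
tcp_pos: [0.5682, 0.1685, 0.0301]
tcp_rot: [-179.9, 0.0, 106.2]
ft_force: [1.0, 0.0, -1.9]
grip_width: 0.415
finger_force: 40.9
t 4.0 pos [0.5682 0.1685 0.0301] yaw 106.2 q [17. 33. -2. 55.  0. 90.]
(0.5701, 0.1688, 0.0255, 106.2) -> [-0.02  0.19  0.46  0.01]
```

View pics/w2.png

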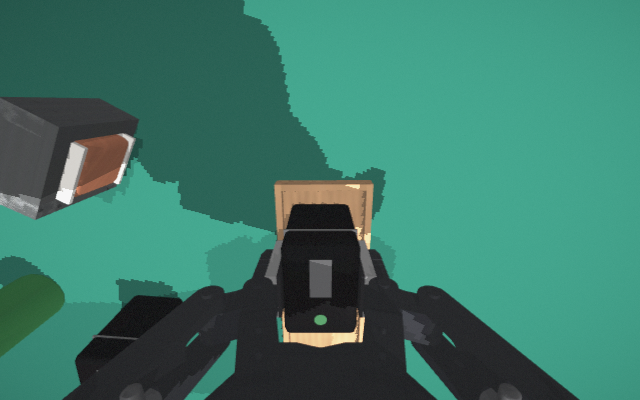

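The module (320,265) is centred over the end compartment of tray2, whose end wall is at row 182. I'll lower it, release and retreat.

```bash
python3 -m inch '[[0,0.1,0.2,0,255],[0,0.1,0.4,0,255],[0,0.1,0.5,0,255],[0,0.1,0.5,0,255]]'
python3 -m inch '[[0,0,0,0,70],[0,0,0,0,70],[0,0,0,0,70],[0,0,-1,0,70],[0,0,-4,0,70],[0,0,-8,0,70],[0,0,-9,0,70]]'
python3 -c "
from h import *
go((.4276,.1888,.12,76),(.4276,.1888,.021,76))"
```

```text
t: 4.5
tcp_pos: [0.5702, 0.169, 0.0266]
tcp_rot: [180.0, 0.0, 106.2]
ft_force: [0.2, -0.6, -0.8]
grip_width: 0.42
finger_force: 41.1
t: 5.2
tcp_pos: [0.573, 0.1698, 0.122]
tcp_rot: [179.5, -0.0, 106.2]
ft_force: [0.3, 0.1, 0.4]
grip_width: 0.726
finger_force: 0.0
t 5.2 pos [0.573  0.1698 0.122 ] yaw 106.2 q [17. 28.  4. 66. -0. 90.]
(0.4276, 0.1888, 0.12, 76) -> [  5.89 -13.43   0.2   30.21]
(0.4276, 0.1888, 0.021, 76) -> [  5.89 -13.43  10.1   30.21]
```

```bash
python3 -m inch '[[1.5,-4,0,8,70],[3,-8,0,16,70],[4.5,-11,0,24,70],[5.9,-13.4,0,30.2,70],[5.9,-13.4,0,30.2,70],[5.9,-13.4,0,30.2,70]]'
python3 -c "
from h import *
from cell import r
go((.4276,.1888,.021,76))
im,d=r.grab_frame('wrist');cv2.imwrite('pics/w3.png',im)"
```

```text
t: 5.8
tcp_pos: [0.4251, 0.1884, 0.117]
tcp_rot: [179.9, -0.0, 76.1]
ft_force: [0.2, 0.3, -0.8]
grip_width: 0.728
finger_force: 0.0
t 5.8 pos [0.4251 0.1884 0.117 ] yaw 76.1 q [ 24.  15. -16.  59.  -0. 128.]
(0.4276, 0.1888, 0.021, 76) -> [0.1  0.24 9.6  0.12]
```

View pics/w3.png

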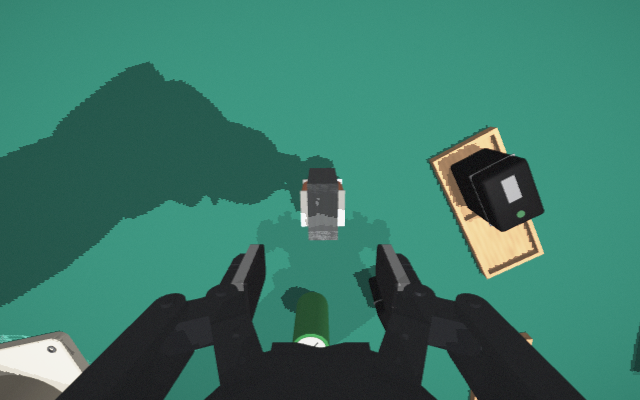

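The transformer (323,205) is centred between the fingers, and module 1 stands in tray2's far compartment at (500,190).

```bash
python3 -m inch '[[0,0.1,3,0,70],[0,0.1,6,0,70],[0,0.1,8.5,0,70],[0,0.1,9.7,0,70],[0,0.1,9.7,0,70],[0,0.1,9.7,0,255],[0,0.1,9.7,0,255],[0,0.1,9.7,0,255],[0,0.1,9.7,0,255],[0,0.1,9.7,0,255],[0,0.1,9.7,0,255]]' 40
python3 -m inch '[[0,0,-2,0,255],[0,0,-5,0,255],[0,0,-8,0,255],[0,0,-9.5,0,255],[0,0,-9.5,0,255]]'
python3 -c "
from h import go
go((.5897,.1016,.11,106.2))"
```

```text
t: 6.95
tcp_pos: [0.427, 0.1883, 0.0203]
tcp_rot: [179.9, -0.1, 76.0]
ft_force: [1.4, 0.1, 5.8]
grip_width: 0.416
finger_force: 41.6
t: 7.45
tcp_pos: [0.4269, 0.1885, 0.1161]
tcp_rot: [179.8, -0.1, 76.0]
ft_force: [-0.1, 0.7, -2.0]
grip_width: 0.417
finger_force: 40.9
t 7.5 pos [0.4269 0.1885 0.1161] yaw 76.0 q [ 24.  15. -16.  58.   0. 128.]
(0.5897, 0.1016, 0.11, 106.2) -> [ -4.5   17.9    0.61 -30.18]
```

```bash
python3 -m inch '[[-0.9,3.6,0,-7,255],[-1.8,7.2,0,-14,255],[-2.7,10.8,0,-21,255],[-3.6,14.5,0,-28,255],[-4.5,17.9,0,-30.2,255],[-4.5,17.9,2,-30.2,255],[-4.5,17.9,5,-30.2,255],[-4.5,17.9,7,-30.2,255],[-4.5,17.9,8,-30.2,255],[-4.5,17.9,8.6,-30.2,255],[-4.5,17.9,8.8,-30.2,255],[-4.5,17.9,8.8,-30.2,255]]'
python3 -c "
from h import *
from cell import r
go((.5897,.1016,.0235,106.2))
im,d=r.grab_frame('wrist');cv2.imwrite('pics/w4.png',im)"
```

```text
t: 8.65
tcp_pos: [0.589, 0.1011, 0.0267]
tcp_rot: [180.0, 0.0, 106.2]
ft_force: [0.1, -0.2, -0.7]
grip_width: 0.416
finger_force: 41.1
t 8.7 pos [0.589  0.1011 0.0267] yaw 106.2 q [10. 34. -2. 55.  0. 84.]
(0.5897, 0.1016, 0.0235, 106.2) -> [0.03 0.08 0.32 0.02]
```

View pics/w4.png

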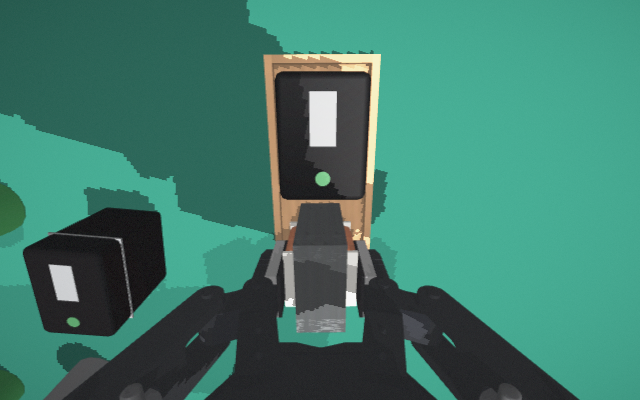

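Module 1 is seated upright in the far compartment at (322,135), with the transformer (320,265) over the near one.

```bash
python3 -m inch '[[0,0,0.2,0,255],[0,0,0.3,0,255],[0,0,0.35,0,255],[0,0,0.35,0,255]]'
python3 -m inch '[[0,0,0,0,70],[0,0,0,0,70],[0,0,0,0,70],[0,0,-1,0,70],[0,0,-4,0,70],[0,0,-8,0,70],[0,0,-9,0,70],[0,0,-9,0,70]]'
python3 -c "
from h import *
go((.4737,.0614,.12,100.8))"
```

```text
t: 9.1
tcp_pos: [0.5893, 0.1011, 0.0243]
tcp_rot: [179.9, 0.0, 106.2]
ft_force: [-1.2, -0.9, 4.9]
grip_width: 0.418
finger_force: 42.0
t: 9.9
tcp_pos: [0.5906, 0.1013, 0.1159]
tcp_rot: [179.7, 0.0, 106.2]
ft_force: [-0.1, -0.2, -0.7]
grip_width: 0.724
finger_force: 0.0
t 9.9 pos [0.5906 0.1013 0.1159] yaw 106.2 q [10. 29.  4. 65. -0. 84.]
(0.4737, 0.0614, 0.12, 100.8) -> [ -0.57 -12.34  -0.41   5.4 ]
```

```bash
python3 -m inch '[[-0.2,-4,0,2,70],[-0.4,-8,0,4,70],[-0.6,-12.3,0,5.4,70],[-0.6,-12.3,0,5.4,70],[-0.6,-12.3,0,5.4,70]]'
python3 -c "
from h import *
from cell import r
go((.4737,.0614,.021,100.8))
im,d=r.grab_frame('wrist');cv2.imwrite('pics/w5.png',im)"
```

```text
t: 10.4
tcp_pos: [0.4702, 0.0604, 0.1116]
tcp_rot: [-179.8, -0.0, 100.8]
ft_force: [0.0, 0.2, 0.1]
grip_width: 0.723
finger_force: 0.0
t 10.4 pos [0.4702 0.0604 0.1116] yaw 100.8 q [  7.  16. -15.  59.   0.  87.]
(0.4737, 0.0614, 0.021, 100.8) -> [ 0.03  0.36  9.06 -0.01]
```

View pics/w5.png

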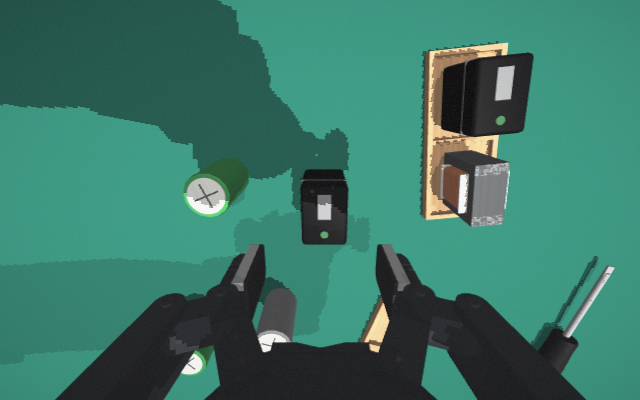

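Tray2 is filled correctly, with the module at (490,95) and the transformer at (470,190). Module 2 (324,205) is centred between the fingers.

```bash
python3 -m inch '[[0,0.1,3,0,70],[0,0.1,6,0,70],[0,0.1,8,0,70],[0,0.1,9.1,0,70],[0,0.1,9.1,0,70],[0,0.1,9.1,0,255],[0,0.1,9.1,0,255],[0,0.1,9.1,0,255],[0,0.1,9.1,0,255],[0,0.1,9.1,0,255],[0,0.1,9.1,0,255]]' 40
python3 -m inch '[[0,0,-2,0,255],[0,0,-5,0,255],[0,0,-8,0,255],[0,0,-9.5,0,255],[0,0,-9.5,0,255]]'
python3 -c "
from h import go
go((.5827,-.0681,.11,82.85))"
```

```text
t: 11.55
tcp_pos: [0.4744, 0.0612, 0.0229]
tcp_rot: [179.8, 0.0, 100.8]
ft_force: [0.9, 0.1, 6.4]
grip_width: 0.413
finger_force: 41.9
t: 12.05
tcp_pos: [0.4747, 0.0612, 0.1188]
tcp_rot: [179.7, 0.0, 100.8]
ft_force: [0.1, 0.7, -1.7]
grip_width: 0.415
finger_force: 41.0
t 12.1 pos [0.4747 0.0612 0.1188] yaw 100.8 q [  7.  16. -15.  59.  -0.  87.]
(0.5827, -0.0681, 0.11, 82.85) -> [-14.72   8.19   0.88  17.95]
```

```bash
python3 -m inch '[[-3,1.6,0,4,255],[-6,3.3,0,8,255],[-9,5,0,12,255],[-12,6.7,0,16,255],[-14.7,8.2,0,18,255],[-14.7,8.2,2,18,255],[-14.7,8.2,5,18,255],[-14.7,8.2,7,18,255],[-14.7,8.2,8.2,18,255],[-14.7,8.2,8.7,18,255],[-14.7,8.2,9,18,255],[-14.7,8.2,9,18,255]]'
python3 -c "
from h import *
from cell import r
go((.5827,-.0681,.026,82.85))
im,d=r.grab_frame('wrist');cv2.imwrite('pics/w6.png',im)"
```

```text
t: 13.25
tcp_pos: [0.5813, -0.0679, 0.0274]
tcp_rot: [180.0, 0.0, 82.8]
ft_force: [0.2, 0.0, -2.0]
grip_width: 0.413
finger_force: 41.2
t 13.2 pos [ 0.5813 -0.0679  0.0274] yaw 82.8 q [-7. 32. -4. 54. -0. 91.]
(0.5827, -0.0681, 0.026, 82.85) -> [-0.    0.14  0.14 -0.03]
```

View pics/w6.png

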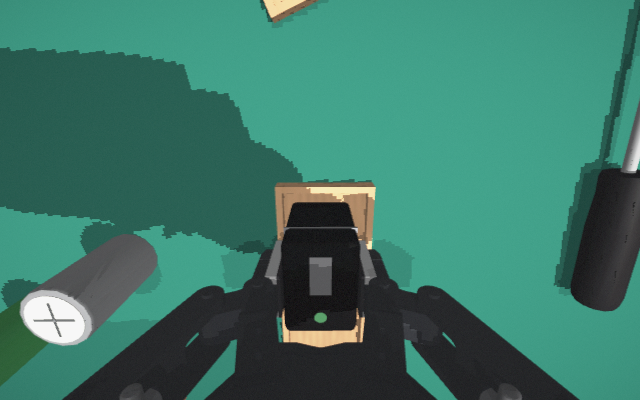

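Module 2 (320,265) is centred in tray3's left compartment, and the grey capacitor is intact at (90,290).

```bash
python3 -m inch '[[0,0.1,0.1,0,255],[0,0.1,0.2,0,255],[0,0.1,0.2,0,255]]'
python3 -m inch '[[0,0,0,0,70],[0,0,0,0,70],[0,0,0,0,70],[0,0,-1,0,70],[0,0,-4,0,70],[0,0,-8,0,70],[0,0,-9,0,70],[0,0,-9,0,70]]'
python3 -c "
from h import *
go((.4508,-.0668,.12,82.85))"
```

```text
t: 13.6
tcp_pos: [0.583, -0.0681, 0.0269]
tcp_rot: [179.9, -0.0, 82.8]
ft_force: [-4.1, 0.6, 8.0]
grip_width: 0.413
finger_force: 42.3
t: 14.4
tcp_pos: [0.5843, -0.0684, 0.1178]
tcp_rot: [179.7, -0.0, 82.8]
ft_force: [-0.3, -0.3, 0.0]
grip_width: 0.727
finger_force: 0.0
t 14.4 pos [ 0.5843 -0.0684  0.1178] yaw 82.8 q [-7. 27.  3. 65.  0. 91.]
(0.4508, -0.0668, 0.12, 82.85) -> [ -1.52 -13.27  -0.22  -0.05]
```

```bash
python3 -m inch '[[-0.5,-4,0,0,70],[-1,-8,0,0,70],[-1.5,-13.1,0,0,70],[-1.5,-13.1,0,0,70],[-1.5,-13.1,0,0,70],[-1.5,-13.1,0,0,70]]'
python3 -c "
from h import *
from cell import r
go((.4508,-.0668,.024,82.85))
im,d=r.grab_frame('wrist');cv2.imwrite('pics/w7.png',im)"
```

```text
t: 15.0
tcp_pos: [0.4515, -0.0667, 0.1147]
tcp_rot: [179.9, 0.0, 82.8]
ft_force: [0.9, -0.1, 0.1]
grip_width: 0.721
finger_force: 0.0
t 15.0 pos [ 0.4515 -0.0667  0.1147] yaw 82.8 q [ -8.  14. -18.  58.   0.  89.]
(0.4508, -0.0668, 0.024, 82.85) -> [-0.02 -0.07  9.07 -0.05]
```

View pics/w7.png

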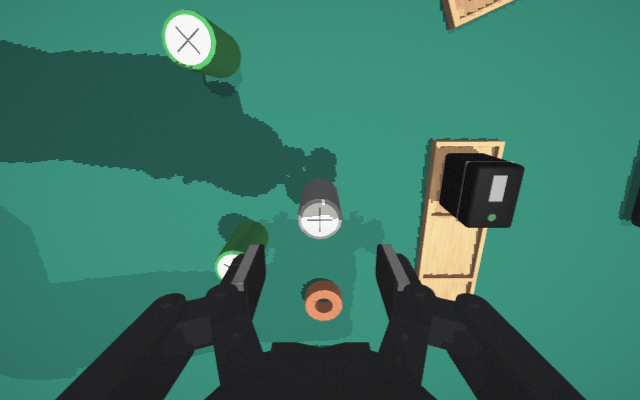

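The grey capacitor (320,215) is centred between the fingers. The green look-alike (240,250) and the choke (323,300) are clear of them.

```bash
python3 -m inch '[[0,0,3,0,70],[0,0,6,0,70],[0,0,8,0,70],[0,0,9,0,70],[0,0,9,0,70],[0,0,9,0,255],[0,0,9,0,255],[0,0,9,0,255],[0,0,9,0,255],[0,0,9,0,255],[0,0,9,0,255]]' 40
python3 -m inch '[[0,0,-2,0,255],[0,0,-5,0,255],[0,0,-8,0,255],[0,0,-9.5,0,255],[0,0,-9.5,0,255]]'
python3 -c "
from h import go
go((.574,-.1376,.11,82.85))"
```

```text
t: 16.15
tcp_pos: [0.4519, -0.0668, 0.026]
tcp_rot: [179.8, 0.0, 82.8]
ft_force: [1.1, 0.1, 7.0]
grip_width: 0.399
finger_force: 40.1
t: 16.65
tcp_pos: [0.4518, -0.0668, 0.1218]
tcp_rot: [179.7, 0.0, 82.8]
ft_force: [0.8, -0.0, -0.5]
grip_width: 0.395
finger_force: 40.0
t 16.6 pos [ 0.4518 -0.0668  0.1218] yaw 82.8 q [ -8.  13. -17.  59.  -0.  89.]
(0.574, -0.1376, 0.11, 82.85) -> [-5.49 13.01  1.18 -0.05]
```

```bash
python3 -m inch '[[-1.5,3,0,0,255],[-3,6.5,0,0,255],[-4.5,10,0,0,255],[-5.5,13,0,0,255],[-5.5,13,0,0,255],[-5.5,13,2,0,255],[-5.5,13,5,0,255],[-5.5,13,7,0,255],[-5.5,13,8.2,0,255],[-5.5,13,8.7,0,255],[-5.5,13,9,0,255],[-5.5,13,9,0,255]]'
python3 -c "
from h import *
from cell import r
go((.574,-.1376,.029,82.85))
im,d=r.grab_frame('wrist');cv2.imwrite('pics/w8.png',im)"
```

```text
t: 17.85
tcp_pos: [0.5724, -0.1373, 0.0306]
tcp_rot: [180.0, 0.0, 82.8]
ft_force: [0.7, -0.1, -1.1]
grip_width: 0.398
finger_force: 40.2
t 17.9 pos [ 0.5724 -0.1373  0.0306] yaw 82.8 q [-13.  33.  -3.  54.   0.  84.]
(0.574, -0.1376, 0.029, 82.85) -> [-0.01  0.17  0.16 -0.04]
```

View pics/w8.png

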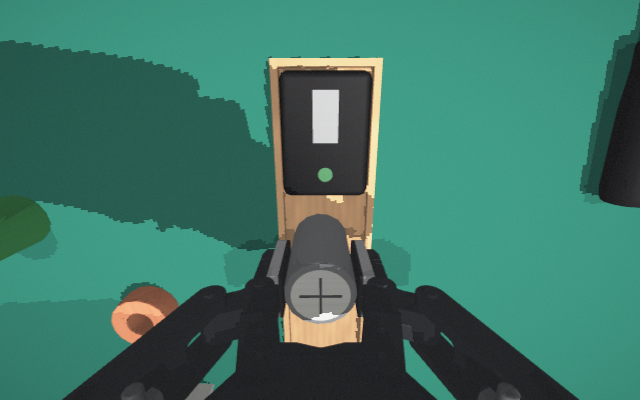

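Module 2 is seated at (325,130), and the capacitor (320,270) is over the middle compartment. I'll set it down, then go to the heat sink.

```bash
python3 -m inch '[[0,0.1,0.1,0,255],[0,0.1,0.2,0,255],[0,0.1,0.2,0,255]]'
python3 -m inch '[[0,0,0,0,70],[0,0,0,0,70],[0,0,0,0,70],[0,0,-1,0,70],[0,0,-4,0,70],[0,0,-8,0,70],[0,0,-9,0,70],[0,0,-9,0,70]]'
python3 -c "
from h import *
go((.4436,-.2869,.12,81.3))"
```

```text
t: 18.2
tcp_pos: [0.5743, -0.1377, 0.03]
tcp_rot: [179.9, 0.0, 82.8]
ft_force: [-4.2, 0.4, 8.5]
grip_width: 0.399
finger_force: 41.3
t: 19.0
tcp_pos: [0.5755, -0.138, 0.1208]
tcp_rot: [179.7, 0.0, 82.8]
ft_force: [0.2, -0.0, -0.8]
grip_width: 0.725
finger_force: 0.0
t 19.0 pos [ 0.5755 -0.138   0.1208] yaw 82.8 q [-13.  28.   4.  66.   0.  84.]
(0.4436, -0.2869, 0.12, 81.3) -> [-16.42 -11.22   0.08   1.51]
```

```bash
python3 -m inch '[[-3.5,-2.5,0,1.5,70],[-7,-5,0,1.5,70],[-11,-7.5,0,1.5,70],[-14,-10,0,1.5,70],[-16.4,-11.2,0,1.5,70],[-16.4,-11.2,0,1.5,70],[-16.4,-11.2,0,1.5,70]]'
python3 -c "
from h import *
from cell import r
go((.4436,-.2869,.018,81.3))
im,d=r.grab_frame('wrist');cv2.imwrite('pics/w9.png',im)"
```

```text
t: 19.7
tcp_pos: [0.4408, -0.2861, 0.1165]
tcp_rot: [-179.9, -0.1, 81.2]
ft_force: [-0.1, 0.0, -0.0]
grip_width: 0.73
finger_force: 0.0
t 19.7 pos [ 0.4408 -0.2861  0.1165] yaw 81.2 q [-33.  21.  -7.  62.   0.  66.]
(0.4436, -0.2869, 0.018, 81.3) -> [-0.03  0.29  9.85 -0.09]
```

View pics/w9.png

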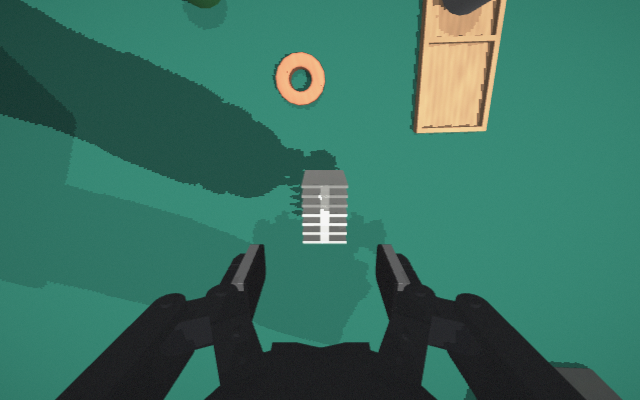

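The heat sink (325,207) is centred between the fingers, and the choke (300,78) is well clear.

```bash
python3 -m inch '[[0,0.1,3,0,70],[0,0.1,6,0,70],[0,0.1,8.5,0,70],[0,0.1,9.8,0,70],[0,0.1,9.8,0,70],[0,0.1,9.8,0,255],[0,0.1,9.8,0,255],[0,0.1,9.8,0,255],[0,0.1,9.8,0,255],[0,0.1,9.8,0,255],[0,0.1,9.8,0,255]]' 40
python3 -m inch '[[0,0,-2,0,255],[0,0,-5,0,255],[0,0,-8,0,255],[0,0,-9.5,0,255],[0,0,-9.5,0,255]]'
python3 -c "
from h import go
go((.5653,-.2071,.11,82.85))"
```

```text
t: 20.85
tcp_pos: [0.4437, -0.2866, 0.0207]
tcp_rot: [179.9, 0.0, 81.3]
ft_force: [0.6, 1.3, 5.7]
grip_width: 0.415
finger_force: 41.7
t: 21.35
tcp_pos: [0.444, -0.2875, 0.117]
tcp_rot: [179.8, 0.1, 81.3]
ft_force: [0.3, -0.2, -1.0]
grip_width: 0.411
finger_force: 40.9
t 21.4 pos [ 0.444  -0.2875  0.117 ] yaw 81.3 q [-33.  21.  -7.  61.  -0.  66.]
(0.5653, -0.2071, 0.11, 82.85) -> [ 9.79 10.77  0.7  -1.57]
```

```bash
python3 -m inch '[[2.5,2.7,0,-1,255],[5,5.5,0,-1.6,255],[7.5,8.2,0,-1.6,255],[9.8,10.8,0,-1.6,255],[9.8,10.8,0,-1.6,255],[9.8,10.8,2,-1.6,255],[9.8,10.8,5,-1.6,255],[9.8,10.8,7,-1.6,255],[9.8,10.8,8.2,-1.6,255],[9.8,10.8,8.7,-1.6,255],[9.8,10.8,9,-1.6,255],[9.8,10.8,9,-1.6,255]]'
python3 -c "
from h import *
from cell import r
go((.5653,-.2071,.024,82.85))
im,d=r.grab_frame('wrist');cv2.imwrite('pics/w10.png',im)"
```

```text
t: 22.55
tcp_pos: [0.5645, -0.2062, 0.0255]
tcp_rot: [180.0, 0.0, 82.9]
ft_force: [0.3, -0.3, -1.6]
grip_width: 0.41
finger_force: 41.2
t 22.6 pos [ 0.5645 -0.2062  0.0255] yaw 82.9 q [-20.  34.  -1.  55.  -0.  77.]
(0.5653, -0.2071, 0.024, 82.85) -> [-0.08  0.09  0.15  0.04]
```

View pics/w10.png

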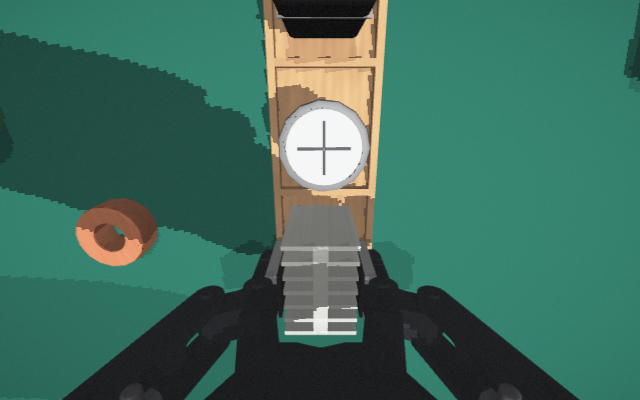

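The capacitor is seated in the middle at (323,147), and the heat sink (320,268) is over the last compartment. I'll set it down, retreat and check from the top.

```bash
python3 -m inch '[[0,0.1,0.1,0,255],[0,0.1,0.2,0,255],[0,0.1,0.2,0,255]]'
python3 -m inch '[[0,0,0,0,70],[0,0,0,0,70],[0,0,0,0,70],[0,0,-1,0,70],[0,0,-4,0,70],[0,0,-8,0,70],[0,0,-12,0,70]]'
python3 -m inch '[[-5,-5,-3,0,0],[-9,-10,-5,0,0],[-13,-15,-5,0,0],[-16,-20,-5,0,0],[-17,-24,-5,0,0],[-17,-24,-5,0,0],[-17,-24,-5,0,0]]'
python3 - <<'E'
from h import *
from cell import r
im,d=r.grab_frame("top");m=r.camera_model("top");K,T=m["mtx"],m["world_to_cam"];W=world(d,K,T)
cv2.imwrite("pics/top1.png",cv2.resize(im[80:320,140:500],(780,520)))
m=((W[...,2]>.046)&(W[...,2]<.068)).astype(np.uint8)
for c in ((.57,.169,.0),(.59,.1,0),(.583,-.068,0),(.574,-.138,0),(.565,-.207,0)):
    l=m*(np.hypot(W[...,0]-c[0],W[...,1]-c[1])<.036); yx=np.argwhere(l>0); h=np.percentile(W[l>0][:,2],60)
    p,a,b,t=rect(cast(yx[:,::-1],h,K,T)); o,th=((np.array([.5799,.1352]),106.2) if c[1]>0 else (np.array([.574,-.1376]),82.85)); th=np.radians(th); e=p-o
    print("h %.4f size %.0f %.0f long %.0f"%(h,a,b,t),"tray x,y mm",(1000*np.array([e@[np.sin(th),-np.cos(th)],e@[np.cos(th),np.sin(th)]])).round(1))
E
```

```text
t: 22.9
tcp_pos: [0.5665, -0.2065, 0.0248]
tcp_rot: [179.8, 0.1, 82.9]
ft_force: [-1.3, -0.1, 4.8]
grip_width: 0.417
finger_force: 41.9
t: 23.6
tcp_pos: [0.5649, -0.2058, 0.1442]
tcp_rot: [-179.9, -0.0, 82.9]
ft_force: [0.8, -0.1, -0.0]
grip_width: 0.731
finger_force: 0.0
t: 24.3
tcp_pos: [0.3017, -0.3462, 0.1939]
tcp_rot: [-179.9, 0.1, 82.5]
ft_force: [0.0, -0.6, 0.1]
grip_width: 1.004
finger_force: 0.0
h 0.0599 size 37 51 long 106 tray x,y mm [ 0.3 32.8]
h 0.0576 size 36 49 long 107 tray x,y mm [ -0.6 -35.2]
h 0.0600 size 36 50 long 83 tray x,y mm [-0.2 71.3]
h 0.0643 size 33 35 long 91 tray x,y mm [-0.7  0.6]
h 0.0553 size 36 53 long 83 tray x,y mm [  0.8 -69.9]
```

View pics/top1.png

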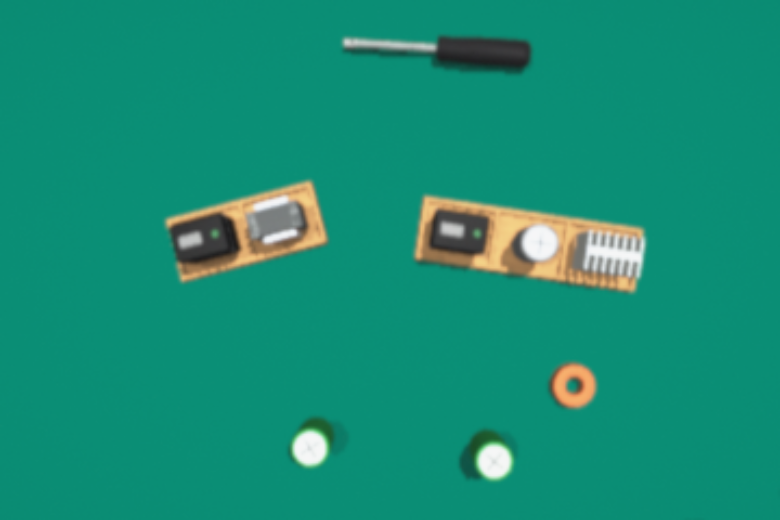

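All five parts stand in their own compartments, within 1 mm of the row lines and 3 mm of the compartment centres. Their tops are at seated height, and the choke (574,385) and screwdriver (440,50) are where they were.

```bash
python3 -c "
from cell import r
print(r.job_done())"
```

```text
the job is handed in; nothing more can be done
None
```

I handed the job in at about 24 s with both kits made up: a final top-camera check showed all five parts seated in the right compartments and the choke and screwdriver where they lay, but the interface returned no verdict.

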